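# Make up an ignition kit and a wheel kit

### The arm

A 6-joint arm with a two-finger parallel gripper is mounted at the origin on a cart in front of the work surface, level with it; the furniture and walls round the work are solid. World frame = base frame: x ahead of the robot, y to its left, z up, the work surface at z = 0. Lengths are in m, angles in rad, forces in N, time in s.
With the tool pointing down it reaches from about 0.35 to 0.975 m from the base axis. Payload 4.9 kg.
Tool frame: the origin (TCP) lies midway between the tips of the shut fingers; the grasp point (between the pads) lies 19 mm behind it; z points along the fingers, y is the line along which they close (so a half turn about z gives the same grasp; the last joint's range is limited). The gripper opens to 85 mm and grips with 20 to 120 N. Pads are 22 mm wide; open, the fingers measure 114 mm over their backs; the gripper's body (76 mm by 85 mm) begins 54 mm behind the grasp point. The pads swing forward as they close: fully open they stand 13 mm farther back than shut.
Start: joints at [-1.224, 0.053, 1.613, -0, 1.476, -0.119], TCP at [0.281, -0.558, 0.231] pointing down, gripper open.
Joint ranges: [-3.01, 3.01], [-1.01, 2.22], [0.06, 2.58], [-1.02, 4.17], [0.09, 2.62], [-3.14, 3.14]. Speed limits (rad/s): [2.57, 2.57, 3.14, 3.14, 3.14, 3.14].

### API

Orientations are given as a unit quaternion [w, x, y, z].
In Python, from plant import state, grab_frame, job_done, cut_out, place_of gives the robot as it stands.
- The arm moves only by the tool jog_arm, never from a script. Its argument "motion" is text: rows parted by semicolons, each of 7 numbers parted by spaces: the opening in per cent of the stroke, from 0 (shut) to 100 (fully open), then the shift along the tool's x, y, z as a fraction of full scale, then the turn, a rotation vector about the tool's x, y, z as a fraction of full scale. A call has exactly 5 rows; each row is the pose to reach, as a shift and turn from the pose commanded when the call began, along the tool's axes at that moment; what a row does not reach only later rows make up. Full scale, the value 1, is 50 cm for a shift and 1.5 rad for a turn. A row lasts 1/8 s, in which the tool goes at most 62.5 mm and 10.7 degrees, less where a joint would pass 70% of its speed; a pose out of reach is approached as far as the arm can. A call with a number of a shift or a turn outside -1 to 1 is refused whole. A call with a gripper value outside its range is refused whole. The fingers move at their own pace and stop on an object; the grip force is fixed at half the most. Time passes only in rows, so rows that repeat a pose let the fingers close, or fill a call up. It gives the time, the measured TCP pose, the force, the opening and the grip force at its end, in the units of the state.
- state(): the state, without advancing time (a new reading comes with each control period).
- grab_frame(name): name is "scene" or "top" or "wrist"; returns a dict with "color" (480x640x3 uint8, red, green, blue), "range_z" (480x640 float32, m along the optical axis (not along the pixel's ray), 0 where there is no reading), "intrinsics" (3x3 intrinsics, pixels), "world_from_camera" (4x4, takes a point from camera to world coordinates). Camera axes: x right, y up, looking along -z (the intrinsics and any distortion apply to the point x, -y, -z); pixel columns grow to the right and rows downward; lengths in m; the calibration is good to about 2 mm. A picture is of the moment at which its call begins.
- job_done(): hands the job in; it is judged then, once.
Trained networks look in the newest picture that a camera, given by its name, has taken for a name from the list of things; names that differ only in an ending like _2 or _b are one class to them, and where a whole thing is asked for, a point or a joint stands for the part that bears it (a point fixed in the world has none). Each returns a list of dicts, best first, with "p" (0 to 1); they miss things now and then, are a little off and sometimes report something else, mostly with a low value. They report only what shows in the picture. A call takes as long as a camera call. They do not tell look-alikes from the thing itself.
- cut_out(camera, thing): "pixels" (480x640 bool, what is visible of it).
- place_of(camera, thing): "at" ([x, y, z] in m, in world coordinates, good to about 4 mm: a listed point, or the origin of a listed thing).
The state is a dict: "time": time; "joint_pos": joint angles; "joint_vel": joint speeds; "joint_efforts": joint torques, N m; "tool_pos": TCP position; "tool_rot": TCP orientation; "contact_force": force on the tool from outside, world axes, zero at the start; "ft_torque": the same for the moment, N m; "gripper_width": opening from 0.0 (shut) to 1.0 (fully open); "grasp_force": force on a finger pad.
Only numpy, scipy, OpenCV 4.12 (cv2) and the standard library are available. Lean on these libraries where they do the work, as an engineer would, in place of code of your own. Each camera call takes 0.05 s, during which the arm holds its last target. There are 200 camera calls.

### The job

Make up two repair kits from the parts on the table: the ignition kit in the blue tray gets the key switch, the connector with the orange end and the black relay; the wheel kit in the yellow tray gets the ball bearing and the steel bracket. Every part stands on the tray floor, side by side and the same way up as it stands now. Leave the loose hex nut and the hex bolt that lie among them where they are.

Things in the scene. Friction and masses are not known exactly. Their poses are not given: they have to be found in the camera images.
- tray_blue: Blue plastic kit tray, open at the top, fixed to the table: 112 (its x) by 168 (its y) by 16 mm high outside, walls and floor 4 mm thick (rim beads 18 mm high, ribs and a white label outside), so 104 by 160 mm inside. Origin: centre of the underside; z up, y along its long side. Its floor surface is at z = 4 mm and its wall tops at 16 mm in this frame.
- tray_yellow: Yellow plastic kit tray, open at the top, fixed to the table: 112 (its x) by 168 (its y) by 16 mm high outside, walls and floor 4 mm thick (rim beads 18 mm high, ribs and a white label outside), so 104 by 160 mm inside. Origin: centre of the underside; z up, y along its long side. Its floor surface is at z = 4 mm and its wall tops at 16 mm in this frame.
- key_switch_center (a point): Key switch standing on end, metal barrel with a black key sticking up: 75 mm high in all. Barrel 26 mm across from the foot to 29 mm height, collar 30 mm across from 29 to 43 mm height, above that only the thin key; grasp the collar and barrel. Point on its axis, half-way up (37.5 mm above its foot); z up.
- black_connector_center (a point): Black sealed connector with a bright orange end (at one end of its x), lying flat: 52 mm (its x) by 36 mm (its y) by 26 mm high; grasp across the 36 mm. Point at its centre, half-way up; z up, x and y along its sides as described.
- relay_a_center (a point): Black cube relay standing on its pins: 27 by 27 by 33 mm high, flat sides along its x and y. Point at its centre, half-way up; z up, x and y along its sides as described.
- bearing_center (a point): Ball bearing lying flat, steel ring with an orange-red seal: 47 mm across, 14 mm high. Point at its centre, half-way up; z up, x and y along its sides as described.
- u_bracket_center (a point): Steel bracket, a short piece of square tube open at both ends (the tube runs along its x): 50 mm (x) by 52 mm (y) by 34 mm high; grasp across its y sides. Point at its centre, half-way up; z up, x and y along its sides as described.
- nut_m16_center (a point): Loose steel hex nut lying flat, 24 by 27 by 12 mm; not part of a kit, stays. Point at its centre.
- bolt_m10_center (a point): Loose steel hex bolt lying on its side along its y, 16 by 51 by 18 mm; not part of a kit, stays. Point at its centre.
There are look-alikes about, which are no part of the job. Leave any purple or red look-alike of the part that bears black_connector_center alone.

How it is judged:
At the end, for the whole second after the job is handed in: Key switch, connector and relay are in the blue tray, bearing and bracket in the yellow one, each on the tray floor (centre height right to 4 mm), tilted under 0.15 rad, at rest; nut and bolt within 30 mm of where they lay (x of key_switch_center in the frame of tray_blue between -0.052 and 0.052 m and y of key_switch_center in the frame of tray_blue between -0.08 and 0.08 m and z of key_switch_center in the frame of tray_blue between 0.0375 and 0.0465 m and angle between each of key_switch_center, black_connector_center, relay_a_center, bearing_center, u_bracket_center's own z axis and vertical below 0.15 rad and linear speed of each of key_switch, black_connector, relay_a, bearing, u_bracket below 0.02 m/s and x of black_connector_center in the frame of tray_blue between -0.052 and 0.052 m and y of black_connector_center in the frame of tray_blue between -0.08 and 0.08 m and z of black_connector_center in the frame of tray_blue between 0.013 and 0.022 m and x of relay_a_center in the frame of tray_blue between -0.052 and 0.052 m and y of relay_a_center in the frame of tray_blue between -0.08 and 0.08 m and z of relay_a_center in the frame of tray_blue between 0.0165 and 0.0255 m and x of bearing_center in the frame of tray_yellow between -0.052 and 0.052 m and y of bearing_center in the frame of tray_yellow between -0.08 and 0.08 m and z of bearing_center in the frame of tray_yellow between 0.007 and 0.016 m and x of u_bracket_center in the frame of tray_yellow between -0.052 and 0.052 m and y of u_bracket_center in the frame of tray_yellow between -0.08 and 0.08 m and z of u_bracket_center in the frame of tray_yellow between 0.017 and 0.026 m and distance of each of nut_m16_center, bolt_m10_center from where it was at the start of the episode below 0.03 m); the robot touches nothing.
It fails at once if the loose nut is shifted by more than 30 mm (distance of nut_m16_center from where it was at the start of the episode above 0.03 m).
It fails at once if the loose bolt is shifted by more than 30 mm (distance of bolt_m10_center from where it was at the start of the episode above 0.03 m).
It also fails if it takes over 120 s, if anything falls off the work surface, if the arm or the gripper's body presses on something with over 40 N, if the wrist force passes 120 N, or if a joint passes its speed limit or range.

## Working session

There is one attempt and no reset: what is moved stays moved. The work goes in short steps, Python scripts to look and compute and a tool call to move; the robot and the scene stay as the last step left them, time stands still between calls to the robot, and variables do not carry over. Pictures are saved under pics/ and viewed, at most 14 in all, crops included, and the job is handed in when it is done.

Besides the shell and the picture viewer there is one more tool, called by a JSON object that holds its "api" and its "payload". jog_arm: Moves the arm, as the interface text tells. Shift numbers are shares of 50 cm and turn numbers shares of 1.5 rad, none past 1 either way. Its arguments: {"type":"object","properties":{"motion":{"type":"string"}},"required":["motion"]}

```bash
mkdir -p pics; ls; cat > h.py <<'E'
import numpy as np,cv2
from plant import *
def save(f,n): cv2.imwrite('pics/'+n,cv2.cvtColor(f['color'],cv2.COLOR_RGB2BGR))
def cloud(f):
    K=f['intrinsics'];z=f['range_z'];v,u=np.mgrid[0:480,0:640]
    P=np.stack([(u-K[0,2])/K[0,0]*z,-(v-K[1,2])/K[1,1]*z,-z],-1)
    T=f['world_from_camera'];W=P@T[:3,:3].T+T[:3,3];W[z==0]=np.nan;return W
E
python3 - <<'E'
from h import *
s=state();print(s)
for c in('top','scene'):
    f=grab_frame(c);save(f,c+'0.png');np.save(c+'.npy',cloud(f));np.save(c+'c.npy',f['color']);print(f['intrinsics'],f['world_from_camera'])
    if c=='top':
        for t in 'tray_blue tray_yellow key_switch_center black_connector_center relay_a_center bearing_center u_bracket_center nut_m16_center bolt_m10_center'.split():
            print(t,[(round(d['p'],2),np.round(d['at'],3)) for d in place_of(c,t)][:4])
E
```

```text
pics
{'time': 0.0, 'joint_pos': array([-1.22397706e+00,  5.33488295e-02,  1.61431621e+00, -1.98509626e-05,
        1.47599230e+00, -1.18981838e-01]), 'joint_vel': array([-0.00044506, -0.00103234, -0.0013527 , -0.00150655,  0.00065438,
        0.00117972]), 'joint_efforts': array([-5.27705797e-04, -3.93674254e+01, -3.70181537e+01, -3.05420508e-04,
        7.05950733e-03,  1.70407048e-07]), 'tool_pos': array([ 0.2805012 , -0.55781327,  0.23005473]), 'tool_rot': array([-1.02452600e-03,  9.73000301e-01,  2.30801534e-01, -1.27164593e-04]), 'contact_force': array([-0.30508927, -0.05951592, -1.15049364]), 'ft_torque': array([-0.01938569, -0.01254938,  0.01616852]), 'grasp_force': 0.0, 'gripper_width': 1.0004719376909037}
[[618.83552249   0.         317.03549439]
 [  0.         618.83552249 238.12660094]
 [  0.           0.           1.        ]] [[ 0.01196093  0.99393401 -0.10932575  0.37748212]
 [-0.99992067  0.0123208   0.00261677  0.14315305]
 [ 0.00394788  0.10928578  0.99400253  1.07525377]
 [ 0.          0.          0.          1.        ]]
tray_blue [(0.66, array([ 0.598,  0.1  , -0.
[... 239 characters left out ...]
 -0.108,  0.011])), (0.67, array([0.389, 0.178, 0.014])), (0.67, array([0.389, 0.276, 0.003]))]
relay_a_center [(0.55, array([0.384, 0.359, 0.021]))]
bearing_center [(0.86, array([0.47 , 0.28 , 0.007]))]
u_bracket_center [(0.87, array([0.464, 0.091, 0.016]))]
nut_m16_center [(0.65, array([0.39 , 0.275, 0.004]))]
bolt_m10_center [(0.49, array([0.465, 0.377, 0.008]))]
[[570.15396948   0.         314.91969362]
 [  0.         570.15396948 254.93194414]
 [  0.           0.           1.        ]] [[-0.79342938  0.47825664 -0.37648427  0.05687703]
 [-0.60854581 -0.6112159   0.50605052  0.76537718]
 [ 0.01190885  0.63062327  0.77599772  0.98680008]
 [ 0.          0.          0.          1.        ]]
```

View pics/top0.png

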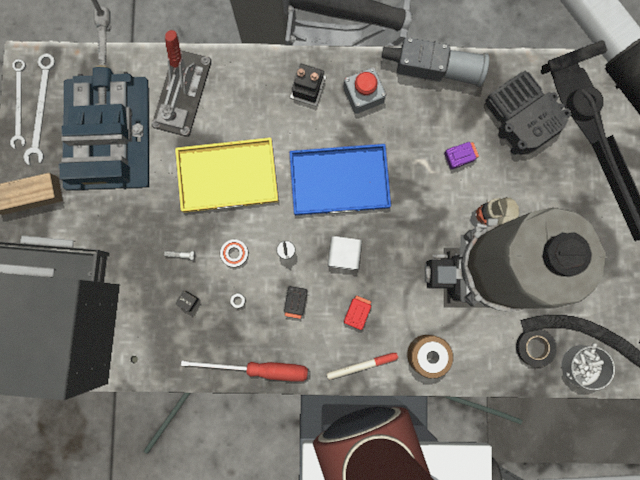

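View pics/scene0.png

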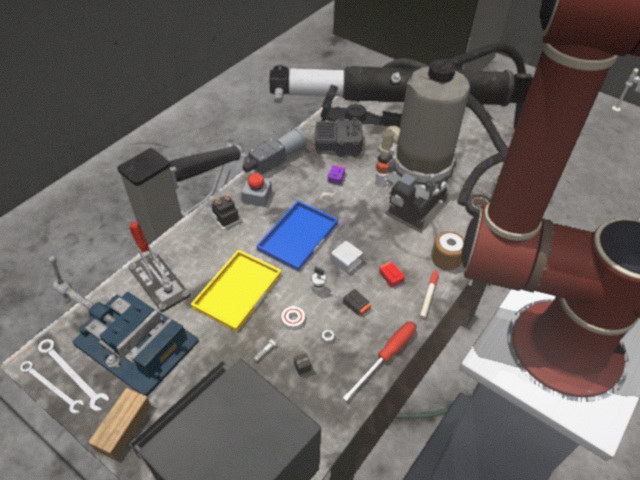

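The top picture shows connector look-alikes: black with orange end at (295,302), red at (358,313) and purple at (461,154). I choose (295,302). Other possible confusions are the relay at (188,300) against the black block at (307,83), and the bearing at (234,253) against the rings at (432,356) and (537,348). I'll check these in one crop and measure the poses.

```bash
python3 - <<'E'
from h import *
W=np.load('top.npy');c=np.load('topc.npy')
cv2.imwrite('pics/crop1.png',cv2.cvtColor(cv2.resize(c[130:330,160:400],None,fx=3.3,fy=3,interpolation=cv2.INTER_CUBIC),cv2.COLOR_RGB2BGR)[:600,:800])
print('table z',np.nanmedian(W[215:240,200:380,2]))
# tops
B={'switch':(270,232,300,272,.02),'conn':(280,283,312,324,.012),'relay':(170,285,206,316,.015),'bearing':(215,235,254,272,.006),'brk':(322,230,368,276,.015),'nut':(226,290,250,312,.004),'bolt':(158,243,200,266,.005),'blue':(285,138,394,220,.009),'yel':(172,132,282,218,.009)}
for n,(a,b,d,e,h) in B.items():
    P=W[b:e,a:d].reshape(-1,3);P=P[P[:,2]>h]
    if n in('switch',):
        print('key top', P[P[:,2]>.05].mean(0) if (P[:,2]>.05).any() else None)
    if len(P)<4: print(n,'few');continue
    top=np.percentile(P[:,2],90)
    Q=P[P[:,2]>top-.012] if n not in('blue','yel') else P
    r=cv2.minAreaRect((Q[:,:2]*1000).astype(np.float32))
    print(n,len(P),'top',round(top,4),'rect',np.round(r[0],1),np.round(r[1],1),round(r[2],1),'mean',np.round(Q.mean(0),4))
# obstacles
for n,(a,b,d,e) in {'filter':(470,205,610,310),'bar':(545,40,640,200),'box':(0,240,120,400)}.items():
    P=W[b:e,a:d].reshape(-1,3);P=P[P[:,2]>.08];print(n,np.nanmin(P,0),np.nanmax(P,0))
E
```

```text
table z 0.0004521661741463401
key top [0.47021351 0.19206409 0.07369192]
switch 283 top 0.0736 rect [470.6 192.2] [21.8  4.9] 9.6 mean [0.4702 0.1921 0.0737]
conn 599 top 0.0266 rect [383.9 176.1] [34.8 51.3] 80.7 mean [0.3843 0.1757 0.0228]
relay 290 top 0.0357 rect [383.2 358.8] [27.  26.7] 59.3 mean [0.3832 0.358  0.0327]
bearing 503 top 0.0164 rect [467.6 286.1] [52.7 46.7] 76.6 mean [0.4666 0.2829 0.0138]
brk 905 top 0.0367 rect [468.3  92.8] [52.  50.2] 83.4 mean [0.4681 0.0931 0.034 ]
nut 129 top 0.015 rect [386.6 273.7] [27.3 31.3] 7.8 mean [0.3857 0.2741 0.0118]
bolt 199 top 0.0155 rect [463.3 380.1] [58.3 33.7] 88.5 mean [0.4624 0.3752 0.0118]
blue 1067 top 0.0202 rect [598.1 101.6] [115.3 169. ] 5.1 mean [0.5977 0.1004 0.0166]
yel 1136 top 0.0201 rect [618.5 301.6] [145.4 170. ] 7.1 mean [0.6048 0.303  0.0165]
filter [ 0.37648197 -0.20252821  0.08049992] [ 0.54392177 -0.08197649  0.38982985]
bar [ 0.76382968 -0.39364423  0.08006009] [ 0.82832912 -0.36254003  0.09593968]
box [0.2420846  0.47823837 0.0801255 ] [0.47888415 0.6486062  0.19222947]
```

View pics/crop1.png

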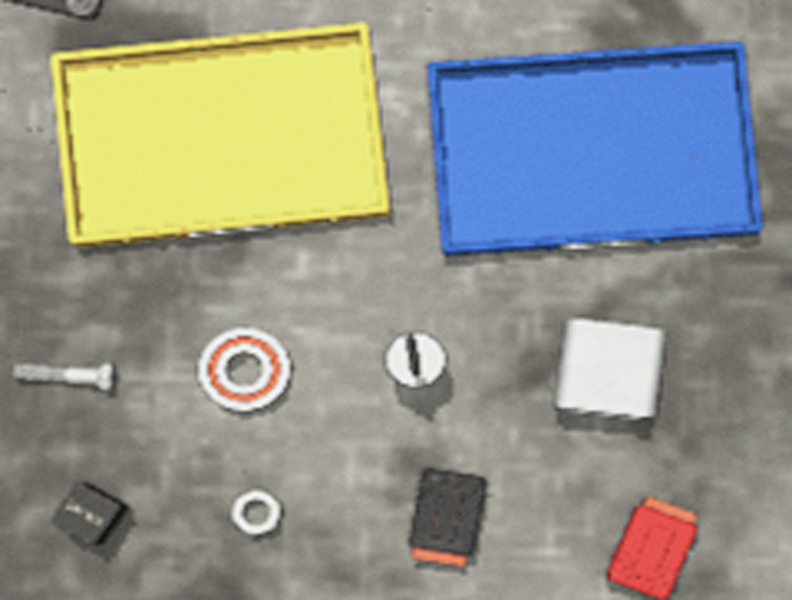

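The crop confirms it: the black connector with the orange end is at crop (448,517), the look-alike at (652,549) is red. Relay is at (92,516), bearing (244,370), switch (416,360), bracket (611,372), nut (257,512), bolt (65,375). Next I'll refine the tops, check obstacle heights and write the move planner.

```bash
cat > plan.py <<'E'
import sys,numpy as np
from scipy.spatial.transform import Rotation as R
from plant import state
# usage: plan.py x,y,z,psi ...  -> tool-frame fractions from current pose
def show(args):
    s=state();q=s['tool_rot'];Rt=R.from_quat([q[1],q[2],q[3],q[0]])
    yd=Rt.apply([0,1,0]);psi0=np.degrees(np.arctan2(yd[1],yd[0]))
    print('now',np.round(s['tool_pos'],4),'psi',round(psi0,1),'J1,J6',np.round(np.degrees(s['joint_pos'][[0,5]]),0),'w',round(s['gripper_width'],3),'f',round(float(s['grasp_force']),1),'t',round(s['time'],1))
    for a in args:
        x,y,z,p=map(float,a.split(','))
        d=np.radians(p)
        G=R.from_matrix(np.array([[-np.sin(d),np.cos(d),0],[np.cos(d),np.sin(d),0],[0,0,-1]]).T)
        # columns: tool x = ydir x zdir
        yv=np.array([np.cos(d),np.sin(d),0]);zv=np.array([0,0,-1.]);xv=np.cross(yv,zv)
        G=R.from_matrix(np.stack([xv,yv,zv],1))
        sh=Rt.inv().apply(np.array([x,y,z])-s['tool_pos'])/.5;rv=(Rt.inv()*G).as_rotvec()/1.5
        print(a,'->',' '.join('%.3f'%v for v in np.r_[sh,rv]))
show(sys.argv[1:])
E
sed -i '/G=R.from_matrix(np.array/d;/# columns/d' plan.py
python3 - <<'E'
import numpy as np,cv2
W=np.load('top.npy');c=np.load('topc.npy').astype(int)
B={'switch':(270,232,300,272,.030,.055),'conn':(280,283,312,324,.022,.03),'relay':(170,285,206,316,.030,.04),'bearing':(215,235,254,272,.010,.02),'brk':(322,230,368,276,.031,.04)}
for n,(a,b,d,e,l,h) in B.items():
    P=W[b:e,a:d].reshape(-1,3);P=P[(P[:,2]>l)&(P[:,2]<h)]
    r=cv2.minAreaRect((P[:,:2]*1000).astype(np.float32));lo,hi=np.percentile(P,2,0),np.percentile(P,98,0)
    print(n,len(P),np.round(r[0],1),np.round(r[1],1),round(r[2],1),'mid',np.round((lo+hi)/2,4),np.round(P[:,2].mean(),4))
r,g,b=c[...,0],c[...,1],c[...,2]
for n,m in(('blue',(b-r>70)),('yel',(r-b>70)&(g-b>60))):
    m=m.copy();m[:120]=0;m[225:]=0;m[:,:165]=0;m[:,400:]=0
    P=W[m];P=P[(P[:,2]>.013)&(P[:,2]<.022)];r_=cv2.minAreaRect((P[:,:2]*1000).astype(np.float32));print(n,np.round(r_[0],1),np.round(r_[1],1),r_[2])
S=np.concatenate([np.load('scene.npy').reshape(-1,3),W.reshape(-1,3)])
print('max z per cell; rows x .2...9, cols y -.7...5')
print('      ',[round(y,1) for y in np.arange(-.7,.7,.1)])
for x in np.arange(.1,1,.1):
    o=[]
    for y in np.arange(-.7,.7,.1):
        k=(abs(S[:,0]-x-.05)<.05)&(abs(S[:,1]-y-.05)<.05)&(S[:,2]<1.2);o.append(round(float(np.percentile(S[k,2],99.5)),2) if k.sum()>5 else None)
    print(round(x,1),o)
E
python3 plan.py 0.28,-0.55,0.5,-63 0.43,-0.2,0.52,-75
```

```text
switch 240 [470.6 192.3] [31.2 30.2] 0.5 mid [0.4706 0.1918 0.042 ] 0.0428
conn 343 [386.9 175.9] [34.6 45.2] 79.3 mid [0.3866 0.1754 0.0254] 0.0245
relay 239 [383.3 358.6] [26.4 26.7] 60.4 mid [0.3835 0.3582 0.0337] 0.0334
bearing 477 [466.8 282.3] [45.4 46.4] 0.2 mid [0.4667 0.2829 0.0144] 0.0141
brk 829 [468.4  93.1] [51.2 50.2] 83.1 mid [0.4682 0.0929 0.0346] 0.0344
blue [598.4 102. ] [113.9 168.1] 5.072183609008789
yel [603.9 299.6] [113.6 168.9] 6.9122443199157715
max z per cell; rows x .2...9, cols y -.7...5
       [np.float64(-0.7), np.float64(-0.6), np.float64(-0.5), np.float64(-0.4), np.float64(-0.3), np.float64(-0.2), np.float64(-0.1), np.float64(-0.0), np.float64(0.1), np.float64(0.2), np.float64(0.3), np.float64(0.4), np.float64(0.5), np.float64(0.6)]
0.1 [-0.78, -0.78, -0.78, -0.78, -0.78, 0.0, 0.26, 0.69, 0.68, -0.79, -0.79, -0.79, -0.78, -0.79]
0.2 [-0.78, -0.58, 0.0, 0.09, 0.05, 0.01, 0.06, 0.66, 0.68, 0.03, 0.02, 0.19, 0.19, 0.19]
0.3 [-0.79, 0.01, 0.07, 0.1, 0.08, 0.35, 0.25, 0.03, 0.03, 0.01, 0.04, 0.19, 0.19, 0.19]
0.4 [0.1, 0.09, 0.12, 0.01, 0.35, 0.39, 0.35, 0.04, 0.07, 0.04, 0.02, 0.19, 0.19, 0.19]
0.5 [0.13, 0.13, 0.04, 0.04, 0.01, 0.2, 0.01, 0.02, 0.02, 0.02, 0.02, 0.09, 0.09, 0.04]
0.6 [None, 0.13, 0.12, 0.04, 0.05, 0.04, 0.03, 0.02, 0.02, 0.02, 0.06, 0.09, 0.09, 0.01]
0.7 [0.05, 0.09, 0.1, 0.09, 0.07, 0.06, 0.06, 0.06, 0.07, 0.01, 0.15, 0.06, 0.06, 0.01]
0.8 [0.02, 0.03, 0.1, 0.09, 0.07, 0.06, 0.06, 0.08, 0.11, 0.15, 0.15, 0.01, 0.11, 0.01]
0.9 [None, None, None, 0.09, 0.09, None, 0.04, 0.08, 0.11, 0.15, None, None, None, -0.79]
now [ 0.2807 -0.5584  0.2313] psi -63.3 J1,J6 [-70.  -7.] w 0.997 f 0.0 t 0.6
0.28,-0.55,0.5,-63 -> 0.006 -0.016 -0.537 -0.000 -0.000 -0.004
0.43,-0.2,0.52,-75 -> 0.589 -0.506 -0.577 -0.000 -0.000 0.136
```

{"api": "jog_arm", "payload": {"motion": "100 0 0 -0.125 0 0 0; 100 0 0 -0.25 0 0 0; 100 0 0 -0.375 0 0 0; 100 0.05 -0.04 -0.5 0 0 0; 100 0.1 -0.08 -0.56 0 0 0"}}

```text
time: 1.18
tool_pos: [0.3074, -0.4999, 0.5149]
tool_rot: [0.002, 0.973, 0.23, 0.0]
contact_force: [-0.1, 0.2, -1.3]
gripper_width: 0.998
grasp_force: 0.0
```

```bash
python3 plan.py 0.48,-0.2,0.51,-80 0.47,0.0,0.5,-90 0.387,0.175,0.15,-100 
```

```text
now [ 0.3074 -0.4999  0.5149] psi -63.4 J1,J6 [-66.  -2.] w 0.998 f 0.0 t 1.2
0.48,-0.2,0.51,-80 -> 0.577 -0.382 0.008 0.003 -0.000 0.193
0.47,0.0,0.5,-90 -> 0.739 -0.748 0.027 0.003 -0.001 0.310
0.387,0.175,0.15,-100 -> 0.747 -1.138 0.725 0.002 -0.001 0.426
```

{"api": "jog_arm", "payload": {"motion": "100 0.1 -0.07 -0.01 0 0 0.04; 100 0.2 -0.14 -0.02 0 0 0.08; 100 0.3 -0.21 -0.02 0 0 0.12; 100 0.4 -0.28 -0.02 0 0 0.16; 100 0.5 -0.35 -0.02 0 0 0.2"}}

```text
time: 1.8
tool_pos: [0.4527, -0.2297, 0.5216]
tool_rot: [0.0, 0.997, 0.082, 0.0]
contact_force: [0.5, 0.3, 0.0]
gripper_width: 1.004
grasp_force: 0.0
```

```bash
python3 plan.py 0.47,0.0,0.5,-90 0.44,0.05,0.45,-90 0.387,0.175,0.15,-100 
```

```text
now [ 0.4527 -0.2297  0.5216] psi -80.6 J1,J6 [-35.  45.] w 1.004 f 0.0 t 1.8
0.47,0.0,0.5,-90 -> 0.109 -0.448 0.043 0.000 -0.000 0.109
0.44,0.05,0.45,-90 -> 0.066 -0.556 0.143 0.000 -0.000 0.109
0.387,0.175,0.15,-100 -> 0.002 -0.820 0.743 0.000 -0.001 0.225
```

{"api": "jog_arm", "payload": {"motion": "100 0.02 -0.12 0.01 0 0 0.03; 100 0.05 -0.24 0.02 0 0 0.06; 100 0.07 -0.36 0.03 0 0 0.09; 100 0.08 -0.48 0.06 0 0 0.15; 100 0.06 -0.58 0.1 0 0 0.2"}}

```text
time: 2.42
tool_pos: [0.4336, 0.0615, 0.4712]
tool_rot: [-0.0, 0.998, -0.068, 0.001]
contact_force: [0.7, 0.2, 0.1]
gripper_width: 1.005
grasp_force: 0.0
```

```bash
python3 plan.py 0.387,0.175,0.15,-100 0.387,0.175,0.03,-100 0.387,0.175,0.002,-100
```

```text
now [0.4336 0.0615 0.4712] psi -97.8 J1,J6 [-2. 96.] w 1.005 f 0.0 t 2.4
0.387,0.175,0.15,-100 -> -0.124 -0.212 0.642 -0.000 -0.001 0.026
0.387,0.175,0.03,-100 -> -0.124 -0.212 0.882 -0.000 -0.001 0.026
0.387,0.175,0.002,-100 -> -0.124 -0.212 0.938 -0.000 -0.001 0.026
```

{"api": "jog_arm", "payload": {"motion": "100 -0.04 -0.06 0.1 0 0 0.02; 100 -0.08 -0.12 0.2 0 0 0.026; 100 -0.12 -0.2 0.3 0 0 0.026; 100 -0.127 -0.213 0.42 0 0 0.026; 100 -0.127 -0.213 0.54 0 0 0.026"}}

```text
time: 3.05
tool_pos: [0.3849, 0.1744, 0.2]
tool_rot: [-0.0, 0.996, -0.085, 0.001]
contact_force: [1.3, 0.8, -0.2]
gripper_width: 0.999
grasp_force: 0.0
```

```bash
python3 plan.py 0.386,0.176,0.04,-99.5 0.386,0.176,0.004,-99.5; python3 - <<'E'
from h import *
f=grab_frame('wrist');save(f,'w1.png')
E
```

```text
now [0.3849 0.1744 0.2   ] psi -99.8 J1,J6 [ 14. 114.] w 0.999 f 0.0 t 3.0
0.386,0.176,0.04,-99.5 -> 0.001 -0.003 0.320 -0.001 -0.001 -0.003
0.386,0.176,0.004,-99.5 -> 0.001 -0.003 0.392 -0.001 -0.001 -0.003
```

View pics/w1.png

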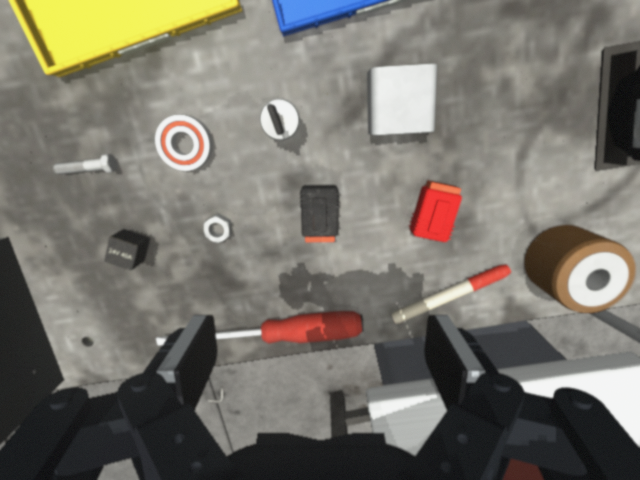

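The wrist view shows the connector at (320,213), square to the fingers and centred. Going down.

{"api": "jog_arm", "payload": {"motion": "90 0.002 -0.003 0.12 0 0 -0.003; 90 0.002 -0.003 0.24 0 0 -0.003; 90 0.002 -0.003 0.34 0 0 -0.003; 90 0.002 -0.003 0.393 0 0 -0.003; 90 0.002 -0.003 0.393 0 0 -0.003"}}

```text
time: 3.72
tool_pos: [0.3854, 0.1743, 0.0038]
tool_rot: [0.001, 0.996, -0.084, -0.002]
contact_force: [-0.2, 0.7, -0.1]
gripper_width: 0.9
grasp_force: 0.0
```

{"api": "jog_arm", "payload": {"motion": "0 0 0 0 0 0 0; 0 0 0 0 0 0 0; 0 0 0 0 0 0 0; 0 0 0 0 0 0 0; 0 0 0 -0.06 0 0 0"}}

```text
time: 4.35
tool_pos: [0.3848, 0.1743, 0.0338]
tool_rot: [0.001, 0.996, -0.084, -0.002]
contact_force: [-0.0, -0.5, -0.8]
gripper_width: 0.381
grasp_force: 59.7
```

```bash
python3 - <<'E'
import numpy as np
def w(o,a,u,v):
    a=np.radians(a);print(np.round([o[0]+np.cos(a)*u-np.sin(a)*v,o[1]+np.sin(a)*u+np.cos(a)*v],4))
b=(.598,.1015);y=(.604,.300)
w(b,5.1,0,.042);w(b,5.1,0,-.02);w(b,5.1,0,-.06);w(y,6.3,0,-.031);w(y,6.3,0,.045)
E
python3 plan.py 0.594,0.143,0.08,-85
```

```text
[0.5943 0.1433]
[0.5998 0.0816]
[0.6033 0.0417]
[0.6074 0.2692]
[0.5991 0.3447]
now [0.3848 0.1743 0.0338] psi -99.7 J1,J6 [ 14. 114.] w 0.381 f 59.7 t 4.3
0.594,0.143,0.08,-85 -> 0.423 -0.008 -0.094 0.001 0.003 -0.171
```

{"api": "jog_arm", "payload": {"motion": "0 0 0 -0.12 0 0 0; 0 0.06 0 -0.22 0 0 -0.04; 0 0.18 -0.003 -0.22 0 0 -0.09; 0 0.3 -0.006 -0.22 0 0 -0.14; 0 0.423 -0.008 -0.22 0.001 0.003 -0.171"}}

```text
time: 4.97
tool_pos: [0.5976, 0.1429, 0.1455]
tool_rot: [-0.001, 0.999, 0.045, 0.003]
contact_force: [-0.4, 0.7, 0.5]
gripper_width: 0.378
grasp_force: 59.6
```

```bash
python3 plan.py 0.594,0.143,0.03,-85 0.594,0.143,0.0088,-85
```

```text
now [0.5976 0.1429 0.1455] psi -84.9 J1,J6 [ 6. 91.] w 0.378 f 59.6 t 5.0
0.594,0.143,0.03,-85 -> -0.009 -0.001 0.231 -0.001 -0.004 0.002
0.594,0.143,0.0088,-85 -> -0.009 -0.001 0.273 -0.001 -0.004 0.002
```

{"api": "jog_arm", "payload": {"motion": "0 -0.007 -0.001 0.11 0 0 0; 0 -0.007 -0.001 0.21 0 0 0; 0 -0.007 -0.001 0.25 0 0 0; 0 -0.007 -0.001 0.274 0 0 0; 0 -0.007 -0.001 0.274 0 0 0"}}

```text
time: 5.6
tool_pos: [0.595, 0.144, 0.0111]
tool_rot: [-0.001, 0.999, 0.044, 0.005]
contact_force: [-1.1, -1.0, 4.1]
gripper_width: 0.382
grasp_force: 60.1
```

{"api": "jog_arm", "payload": {"motion": "50 0 0 0 0 0 0; 50 0 0 0 0 0 0; 50 0 0 -0.04 0 0 0; 50 0 0 -0.14 0 0 0; 90 0 0 -0.24 0 0 0"}}

```text
time: 6.22
tool_pos: [0.5921, 0.1434, 0.1302]
tool_rot: [-0.001, 0.999, 0.044, 0.003]
contact_force: [0.8, 1.3, 0.1]
gripper_width: 0.7
grasp_force: 0.0
```

```bash
python3 plan.py 0.3835,0.3585,0.13,-30.5 0.3835,0.3585,0.006,-30.5
```

```text
now [0.5921 0.1434 0.1302] psi -85.0 J1,J6 [ 7. 92.] w 0.7 f 0.0 t 6.2
0.3835,0.3585,0.13,-30.5 -> -0.378 -0.465 -0.001 0.001 -0.003 -0.634
0.3835,0.3585,0.006,-30.5 -> -0.379 -0.465 0.247 0.001 -0.003 -0.634
```

{"api": "jog_arm", "payload": {"motion": "90 -0.08 -0.093 -0.02 0 0 -0.12; 90 -0.155 -0.186 -0.02 0 0 -0.24; 90 -0.23 -0.28 -0.02 0 0 -0.36; 90 -0.304 -0.37 -0.02 0 0 -0.48; 90 -0.378 -0.465 -0.02 0 0 -0.6"}}

```text
time: 6.85
tool_pos: [0.3824, 0.3598, 0.139]
tool_rot: [0.0, 0.879, 0.477, 0.004]
contact_force: [0.4, 1.0, 0.1]
gripper_width: 0.902
grasp_force: 0.0
```

```bash
python3 plan.py 0.3835,0.3585,0.006,-30.5;  python3 - <<'E'
from h import *
f=grab_frame('wrist');save(f,'w2.png')
E
```

```text
now [0.3824 0.3598 0.139 ] psi -33.1 J1,J6 [35. 68.] w 0.902 f 0.0 t 6.8
0.3835,0.3585,0.006,-30.5 -> -0.003 0.002 0.266 0.003 -0.004 -0.030
```

View pics/w2.png

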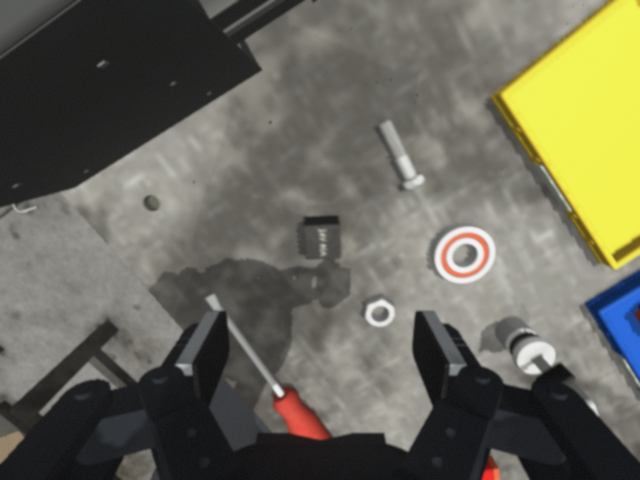

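The relay is centred at (320,238) and square to the fingers, and the nut at (380,312) is clear of their sweep. Going down.

{"api": "jog_arm", "payload": {"motion": "80 -0.002 0.002 0.1 0 0 -0.03; 80 -0.002 0.002 0.19 0 0 -0.03; 80 -0.002 0.002 0.24 0 0 -0.03; 80 -0.002 0.002 0.265 0 0 -0.03; 80 -0.002 0.002 0.265 0 0 -0.03"}}

```text
time: 7.52
tool_pos: [0.3845, 0.3572, 0.0049]
tool_rot: [0.001, 0.87, 0.494, 0.002]
contact_force: [0.2, 1.3, -0.1]
gripper_width: 0.799
grasp_force: 0.0
```

{"api": "jog_arm", "payload": {"motion": "0 0 0 0 0 0 0; 0 0 0 0 0 0 0; 0 0 0 0 0 0 0; 0 0 0 0 0 0 0; 0 0 0 -0.06 0 0 0"}}

```text
time: 8.15
tool_pos: [0.3823, 0.3558, 0.0326]
tool_rot: [0.001, 0.87, 0.494, -0.001]
contact_force: [0.9, 0.2, 0.0]
gripper_width: 0.293
grasp_force: 58.9
```

```bash
python3 plan.py 0.5,0.2,0.15,-10 0.600,0.0805,0.15,5 
```

```text
now [0.3823 0.3558 0.0326] psi -30.8 J1,J6 [35. 66.] w 0.293 f 58.9 t 8.2
0.5,0.2,0.15,-10 -> -0.147 0.362 -0.234 0.000 0.001 -0.242
0.600,0.0805,0.15,5 -> -0.250 0.656 -0.234 0.000 0.001 -0.417
```

{"api": "jog_arm", "payload": {"motion": "0 0 0 -0.12 0 0 -0.04; 0 -0.03 0.07 -0.22 0 0 -0.1; 0 -0.075 0.18 -0.24 0 0 -0.18; 0 -0.12 0.295 -0.24 0 0 -0.26; 0 -0.16 0.4 -0.24 0 0 -0.34"}}

```text
time: 8.78
tool_pos: [0.5153, 0.1841, 0.1552]
tool_rot: [0.001, 0.716, 0.698, 0.002]
contact_force: [0.8, 1.7, -0.1]
gripper_width: 0.293
grasp_force: 59.0
```

```bash
python3 plan.py 0.600,0.0805,0.05,5 0.600,0.0805,0.0115,5
```

```text
now [0.5153 0.1841 0.1552] psi -1.4 J1,J6 [12. 13.] w 0.293 f 59.0 t 8.8
0.600,0.0805,0.05,5 -> -0.203 0.173 0.211 0.003 -0.001 -0.074
0.600,0.0805,0.0115,5 -> -0.204 0.173 0.288 0.003 -0.001 -0.074
```

{"api": "jog_arm", "payload": {"motion": "0 -0.08 0.07 0 0 0 -0.03; 0 -0.16 0.14 0.02 0 0 -0.06; 0 -0.204 0.173 0.12 0 0 -0.074; 0 -0.204 0.173 0.23 0 0 -0.074; 0 -0.204 0.173 0.26 0 0 -0.074"}}

```text
time: 9.4
tool_pos: [0.5948, 0.0812, 0.0203]
tool_rot: [-0.002, 0.677, 0.736, -0.001]
contact_force: [-0.6, 0.3, -0.7]
gripper_width: 0.297
grasp_force: 59.1
```

```bash
python3 plan.py 0.600,0.0805,0.0095,5
```

```text
now [0.5948 0.0812 0.0203] psi 4.7 J1,J6 [ 1. -4.] w 0.297 f 59.1 t 9.4
0.600,0.0805,0.0095,5 -> -0.002 0.010 0.021 -0.003 -0.001 -0.003
```

{"api": "jog_arm", "payload": {"motion": "0 0 0.006 0.015 0 0 0; 0 0 0.006 0.021 0 0 0; 0 0 0.006 0.021 0 0 0; 50 0 0.006 0.021 0 0 0; 50 0 0.006 0.021 0 0 0"}}

```text
time: 10.02
tool_pos: [0.6023, 0.082, 0.0158]
tool_rot: [0.002, 0.677, 0.736, 0.003]
contact_force: [0.0, 0.5, 0.3]
gripper_width: 0.5
grasp_force: 0.0
```

{"api": "jog_arm", "payload": {"motion": "50 0 0 -0.04 0 0 0; 50 0 0 -0.12 0 0 0; 80 0 0 -0.22 0 0 0; 80 0 0 -0.26 0 0 0; 80 0 0 -0.26 0 0 0"}}

```text
time: 10.65
tool_pos: [0.6024, 0.0818, 0.1474]
tool_rot: [0.003, 0.677, 0.736, 0.004]
contact_force: [-0.4, -0.7, -0.7]
gripper_width: 0.804
grasp_force: 0.0
```

```bash
python3 plan.py 0.468,0.093,0.13,-97 0.468,0.093,0.004,-97
```

```text
now [0.6024 0.0818 0.1474] psi 4.8 J1,J6 [ 1. -4.] w 0.804 f 0.0 t 10.7
0.468,0.093,0.13,-97 -> 0.045 -0.266 0.032 0.004 -0.006 1.184
0.468,0.093,0.004,-97 -> 0.045 -0.269 0.284 0.004 -0.006 1.184
```

```bash
python3 plan.py 0.468,0.093,0.13,83 0.468,0.093,0.004,83; python3 - <<'E'
from h import *
f=grab_frame('top');c=f['color'];cv2.imwrite('pics/t2.png',cv2.cvtColor(cv2.resize(c[130:330,160:400],None,fx=3,fy=3),cv2.COLOR_RGB2BGR))
f=grab_frame('scene');c=f['color'];cv2.imwrite('pics/s2.png',cv2.cvtColor(cv2.resize(c[180:380,180:430],None,fx=3,fy=3),cv2.COLOR_RGB2BGR))
E
```

```text
now [0.6024 0.0818 0.1474] psi 4.8 J1,J6 [ 1. -4.] w 0.804 f 0.0 t 10.7
0.468,0.093,0.13,83 -> 0.045 -0.266 0.032 0.005 0.004 -0.910
0.468,0.093,0.004,83 -> 0.045 -0.269 0.284 0.005 0.004 -0.910
```

View pics/s2.png

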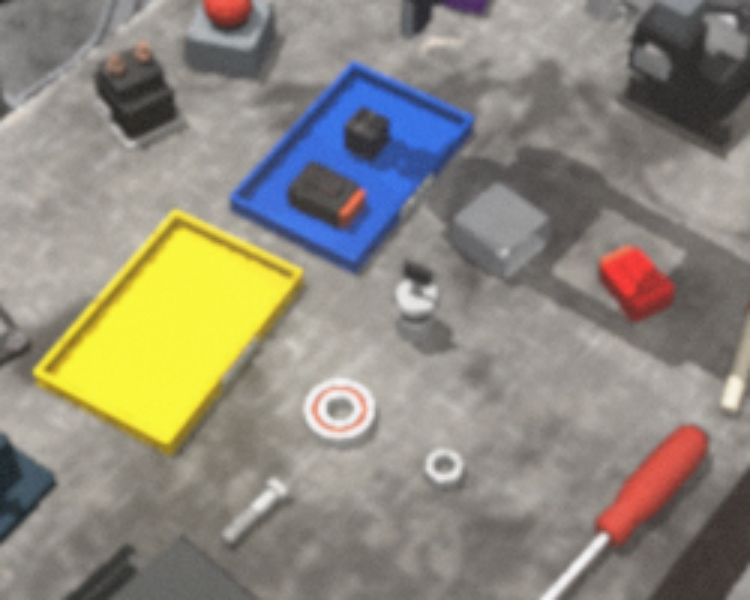

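The scene crop shows the connector at (325,192) and the relay at (367,132), both upright on the blue floor. Next is the bracket, and I'll check its open ends from close by.

{"api": "jog_arm", "payload": {"motion": "90 0.005 -0.05 0 0 0 -0.12; 90 0.01 -0.1 0 0 0 -0.24; 90 0.02 -0.16 0 0 0 -0.36; 90 0.03 -0.22 0 0 0 -0.48; 90 0.045 -0.268 0 0 0 -0.6"}}

```text
time: 11.38
tool_pos: [0.4629, 0.0929, 0.1411]
tool_rot: [-0.001, 0.287, 0.958, 0.0]
contact_force: [-0.0, 0.7, 0.4]
gripper_width: 0.897
grasp_force: 0.0
```

{"api": "jog_arm", "payload": {"motion": "90 0 0 0 0 0 -0.12; 90 0 0 0 0 0 -0.24; 90 0 0 0 0 0 -0.31; 90 0 0 0 0 0 -0.31; 90 0 0 0 0 0 -0.31"}}

```text
time: 12.0
tool_pos: [0.4649, 0.093, 0.1427]
tool_rot: [0.001, 0.062, 0.998, 0.001]
contact_force: [0.1, 0.4, -0.2]
gripper_width: 0.903
grasp_force: 0.0
```

```bash
python3 plan.py 0.468,0.093,0.004,83; python3 - <<'E'
from h import *
f=grab_frame('wrist');save(f,'w3.png')
E
```

```text
now [0.4649 0.093  0.1427] psi 82.9 J1,J6 [  2. -81.] w 0.903 f 0.0 t 12.0
0.468,0.093,0.004,83 -> -0.006 0.000 0.277 0.001 0.001 -0.001
```

View pics/w3.png

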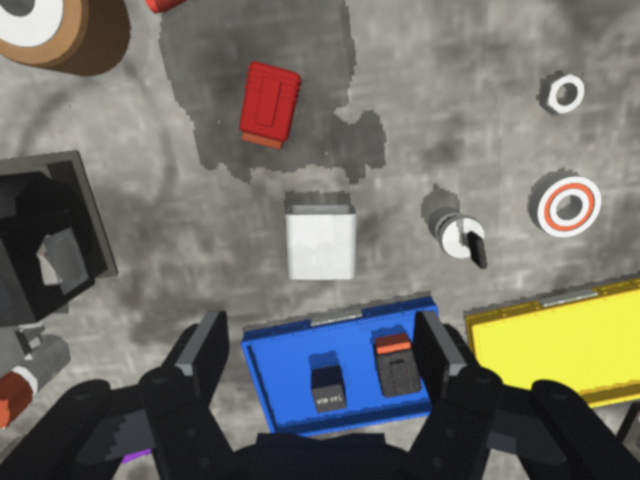

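The open tube end shows on the -x face at (320,207), so the tube runs along x and gripping across y is right. Going down.

{"api": "jog_arm", "payload": {"motion": "95 -0.004 0 0.1 0 0 0; 95 -0.004 0 0.2 0 0 0; 95 -0.004 0 0.25 0 0 0; 95 -0.004 0 0.275 0 0 0; 95 -0.004 0 0.275 0 0 0"}}

```text
time: 12.68
tool_pos: [0.468, 0.0929, 0.0062]
tool_rot: [0.002, 0.062, 0.998, 0.001]
contact_force: [0.4, 0.3, 0.0]
gripper_width: 0.949
grasp_force: 0.0
```

{"api": "jog_arm", "payload": {"motion": "0 0 0 0 0 0 0; 0 0 0 0 0 0 0; 0 0 0 0 0 0 0; 0 0 0 0 0 0 0; 0 0 0 -0.06 0 0 0"}}

```text
time: 13.3
tool_pos: [0.4657, 0.0928, 0.0348]
tool_rot: [-0.001, 0.061, 0.998, 0.001]
contact_force: [-0.2, 1.2, -1.8]
gripper_width: 0.596
grasp_force: 64.1
```

```bash
python3 plan.py 0.607,0.269,0.15,96.3
```

```text
now [0.4657 0.0928 0.0348] psi 83.0 J1,J6 [  2. -81.] w 0.596 f 64.1 t 13.3
0.607,0.269,0.15,96.3 -> -0.237 0.385 -0.230 0.001 -0.001 -0.155
```

{"api": "jog_arm", "payload": {"motion": "0 0 0 -0.12 0 0 0; 0 -0.02 0 -0.23 0 0 -0.03; 0 -0.09 0.1 -0.23 0 0 -0.06; 0 -0.16 0.2 -0.23 0 0 -0.1; 0 -0.22 0.3 -0.23 0 0 -0.155"}}

```text
time: 13.92
tool_pos: [0.5961, 0.2294, 0.1522]
tool_rot: [0.002, -0.056, 0.998, 0.0]
contact_force: [0.7, 0.1, -1.8]
gripper_width: 0.594
grasp_force: 64.2
```

```bash
python3 plan.py 0.607,0.269,0.05,96.3 0.607,0.269,0.011,96.3
```

```text
now [0.5961 0.2294 0.1522] psi 96.4 J1,J6 [ 14. -82.] w 0.594 f 64.2 t 13.9
0.607,0.269,0.05,96.3 -> -0.030 0.076 0.205 0.000 0.003 0.001
0.607,0.269,0.011,96.3 -> -0.029 0.076 0.283 0.000 0.003 0.001
```

{"api": "jog_arm", "payload": {"motion": "0 -0.025 0.076 0.03 0 0 0; 0 -0.025 0.076 0.14 0 0 0; 0 -0.025 0.076 0.24 0 0 0; 0 -0.025 0.076 0.265 0 0 0; 0 -0.025 0.076 0.265 0 0 0"}}

```text
time: 14.55
tool_pos: [0.6036, 0.2673, 0.0196]
tool_rot: [0.002, -0.055, 0.998, 0.0]
contact_force: [-0.4, -0.6, -1.8]
gripper_width: 0.591
grasp_force: 64.2
```

```bash
for i in 1; do python3 plan.py 0.607,0.269,0.0105,96.3;done
```

```text
now [0.6036 0.2673 0.0196] psi 96.3 J1,J6 [ 17. -79.] w 0.591 f 64.2 t 14.6
0.607,0.269,0.0105,96.3 -> -0.007 0.003 0.018 0.000 0.002 -0.000
```

{"api": "jog_arm", "payload": {"motion": "0 -0.003 0.002 0.015 0 0 0; 0 -0.003 0.002 0.02 0 0 0; 0 -0.003 0.002 0.02 0 0 0; 75 -0.003 0.002 0.02 0 0 0; 75 -0.003 0.002 0.02 0 0 0"}}

```text
time: 15.18
tool_pos: [0.6055, 0.2687, 0.0102]
tool_rot: [0.002, -0.055, 0.998, 0.001]
contact_force: [-0.1, 0.6, -0.1]
gripper_width: 0.747
grasp_force: 0.0
```

{"api": "jog_arm", "payload": {"motion": "75 0 0 -0.04 0 0 0; 75 0 0 -0.12 0 0 0; 75 0 0 -0.2 0 0 0; 75 0 0 -0.2 0 0 0; 90 0 0 -0.2 0 0 0"}}

```text
time: 15.8
tool_pos: [0.605, 0.2685, 0.1107]
tool_rot: [0.003, -0.055, 0.998, 0.001]
contact_force: [0.1, 0.3, 0.2]
gripper_width: 0.898
grasp_force: 0.0
```

```bash
python3 plan.py 0.467,0.2825,0.1,6.5 0.467,0.2825,0.0,6.5
```

```text
now [0.605  0.2685 0.1107] psi 96.3 J1,J6 [ 18. -79.] w 0.898 f 0.0 t 15.8
0.467,0.2825,0.1,6.5 -> 0.271 0.058 0.020 0.003 0.002 1.045
0.467,0.2825,0.0,6.5 -> 0.273 0.058 0.220 0.003 0.002 1.045
```

{"api": "jog_arm", "payload": {"motion": "90 0.05 0.01 0 0 0 0.12; 90 0.11 0.02 0 0 0 0.24; 90 0.17 0.04 0 0 0 0.36; 90 0.23 0.05 0 0 0 0.48; 90 0.272 0.058 0 0 0 0.6"}}

```text
time: 16.42
tool_pos: [0.4641, 0.282, 0.1074]
tool_rot: [0.0, 0.387, 0.922, 0.0]
contact_force: [1.0, 0.7, 0.4]
gripper_width: 0.902
grasp_force: 0.0
```

{"api": "jog_arm", "payload": {"motion": "90 0 0 0 0 0 0.12; 90 0 0 0 0 0 0.24; 90 0 0 0 0 0 0.36; 90 0 0 0 0 0 0.445; 90 0 0 0 0 0 0.445"}}

```text
time: 17.05
tool_pos: [0.4656, 0.282, 0.1079]
tool_rot: [0.001, 0.665, 0.746, 0.001]
contact_force: [-0.3, 1.0, 0.1]
gripper_width: 0.899
grasp_force: 0.0
```

```bash
python3 plan.py 0.467,0.2825,0.0,6.5;  python3 - <<'E'
from h import *
f=grab_frame('wrist');save(f,'w4.png')
E
```

```text
now [0.4656 0.282  0.1079] psi 6.6 J1,J6 [23. 17.] w 0.899 f 0.0 t 17.1
0.467,0.2825,0.0,6.5 -> 0.001 0.002 0.216 0.001 0.000 0.001
```

View pics/w4.png

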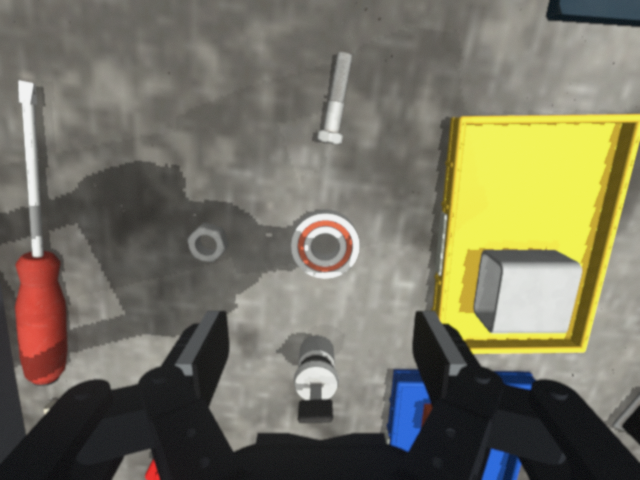

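The wrist view shows the bearing at (325,246) centred between the fingers, with the nut at (206,244) in line with one finger. I'll open to only 75 % to keep clear of the nut. The bracket stands well in the yellow tray at (535,290).

{"api": "jog_arm", "payload": {"motion": "75 0.001 0.002 0.08 0 0 0; 75 0.001 0.002 0.14 0 0 0; 75 0.001 0.002 0.19 0 0 0; 75 0.001 0.002 0.213 0 0 0; 75 0.001 0.002 0.213 0 0 0"}}

```text
time: 17.73
tool_pos: [0.4674, 0.2829, 0.0021]
tool_rot: [0.001, 0.666, 0.746, 0.001]
contact_force: [0.5, 0.8, 0.4]
gripper_width: 0.751
grasp_force: 0.0
```

{"api": "jog_arm", "payload": {"motion": "0 0 0 0 0 0 0; 0 0 0 0 0 0 0; 0 0 0 0 0 0 0; 0 0 0 0 0 0 0; 0 0 0 -0.06 0 0 0"}}

```text
time: 18.35
tool_pos: [0.4658, 0.2822, 0.0309]
tool_rot: [0.0, 0.666, 0.746, -0.0]
contact_force: [0.1, 0.0, -0.9]
gripper_width: 0.506
grasp_force: 61.5
```

```bash
python3 plan.py 0.599,0.346,0.1,6.5
```

```text
now [0.4658 0.2822 0.0309] psi 6.5 J1,J6 [23. 17.] w 0.506 f 61.5 t 18.4
0.599,0.346,0.1,6.5 -> 0.097 0.279 -0.138 -0.000 0.001 -0.000
```

{"api": "jog_arm", "payload": {"motion": "0 0 0 -0.11 0 0 0; 0 0.03 0.08 -0.14 0 0 0; 0 0.06 0.18 -0.14 0 0 0; 0 0.097 0.279 -0.14 0 0 0; 0 0.097 0.279 -0.1 0 0 0"}}

```text
time: 18.98
tool_pos: [0.6047, 0.3486, 0.0851]
tool_rot: [0.002, 0.666, 0.746, 0.005]
contact_force: [0.0, 0.6, -1.4]
gripper_width: 0.508
grasp_force: 61.6
```

```bash
python3 plan.py 0.599,0.346,0.02,6.5 0.599,0.346,0.007,6.5
```

```text
now [0.6047 0.3486 0.0851] psi 6.5 J1,J6 [24. 17.] w 0.508 f 61.6 t 19.0
0.599,0.346,0.02,6.5 -> -0.004 -0.013 0.130 0.007 -0.002 -0.000
0.599,0.346,0.007,6.5 -> -0.004 -0.014 0.156 0.007 -0.002 -0.000
```

{"api": "jog_arm", "payload": {"motion": "0 -0.002 -0.006 0.07 0 0 0; 0 -0.002 -0.006 0.125 0 0 0; 0 -0.002 -0.006 0.135 0 0 0; 0 -0.002 -0.006 0.135 0 0 0; 0 -0.002 -0.006 0.135 0 0 0"}}

```text
time: 19.6
tool_pos: [0.5992, 0.3462, 0.018]
tool_rot: [0.002, 0.666, 0.746, 0.003]
contact_force: [-0.9, -0.1, -0.4]
gripper_width: 0.505
grasp_force: 61.6
```

```bash
python3 plan.py 0.600,0.346,0.007,6.5
```

```text
now [0.5992 0.3462 0.018 ] psi 6.5 J1,J6 [24. 17.] w 0.505 f 61.6 t 19.6
0.600,0.346,0.007,6.5 -> -0.001 0.001 0.022 0.005 -0.001 -0.000
```

{"api": "jog_arm", "payload": {"motion": "0 0 0 0.015 0 0 0; 0 0 0 0.022 0 0 0; 0 0 0 0.022 0 0 0; 66 0 0 0.022 0 0 0; 66 0 0 0.022 0 0 0"}}

```text
time: 20.23
tool_pos: [0.5984, 0.3458, 0.005]
tool_rot: [0.001, 0.666, 0.746, 0.002]
contact_force: [-0.5, -0.3, -0.7]
gripper_width: 0.658
grasp_force: 0.0
```

{"api": "jog_arm", "payload": {"motion": "66 0 0 -0.04 0 0 0; 66 0 0 -0.12 0 0 0; 66 0 0 -0.24 0 0 0; 66 0 0 -0.28 0 0 0; 80 0 0 -0.28 0 0 0"}}

```text
time: 20.85
tool_pos: [0.5991, 0.3462, 0.1484]
tool_rot: [0.002, 0.666, 0.746, 0.004]
contact_force: [-0.1, -0.7, 0.1]
gripper_width: 0.793
grasp_force: 0.0
```

```bash
python3 plan.py 0.4706,0.192,0.14,5 0.4706,0.192,0.014,5
```

```text
now [0.5991 0.3462 0.1484] psi 6.5 J1,J6 [24. 17.] w 0.793 f 0.0 t 20.9
0.4706,0.192,0.14,5 -> -0.278 -0.290 0.013 0.007 -0.002 0.017
0.4706,0.192,0.014,5 -> -0.278 -0.293 0.265 0.007 -0.002 0.017
```

{"api": "jog_arm", "payload": {"motion": "80 -0.07 -0.073 0 0 0 0.01; 80 -0.14 -0.146 0 0 0 0.017; 80 -0.21 -0.22 0 0 0 0.017; 80 -0.278 -0.292 0 0 0 0.017; 80 -0.278 -0.292 0 0 0 0.017"}}

```text
time: 21.48
tool_pos: [0.4643, 0.1888, 0.1403]
tool_rot: [-0.001, 0.676, 0.737, -0.001]
contact_force: [-0.0, 0.1, -0.5]
gripper_width: 0.8
grasp_force: 0.0
```

```bash
python3 plan.py 0.4706,0.192,0.017,5;  python3 - <<'E'
from h import *
f=grab_frame('wrist');save(f,'w5.png')
E
```

```text
now [0.4643 0.1888 0.1403] psi 4.9 J1,J6 [14.  9.] w 0.8 f 0.0 t 21.5
0.4706,0.192,0.017,5 -> 0.005 0.014 0.247 -0.001 0.000 -0.001
```

View pics/w5.png

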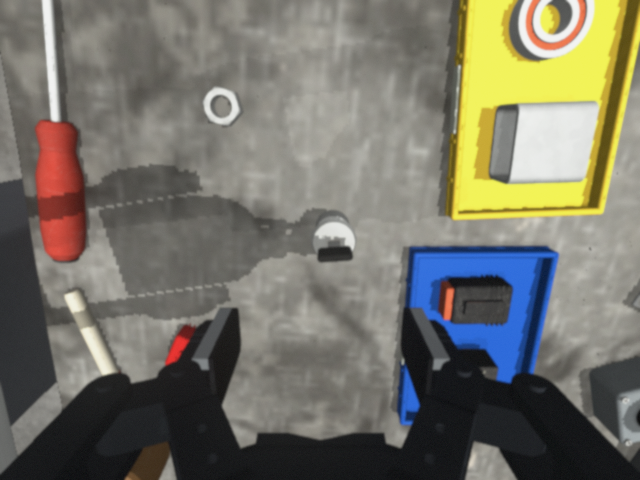

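The switch is at (335,235), a few mm towards +x of the tool axis, as computed. Bearing and bracket look fine in yellow.

{"api": "jog_arm", "payload": {"motion": "80 0.004 0.009 0.09 0 0 0; 80 0.004 0.009 0.18 0 0 0; 80 0.004 0.009 0.23 0 0 0; 80 0.004 0.009 0.248 0 0 0; 80 0.004 0.009 0.248 0 0 0"}}

```text
time: 22.15
tool_pos: [0.4732, 0.1939, 0.0197]
tool_rot: [0.001, 0.675, 0.738, 0.001]
contact_force: [-0.2, -0.8, -0.0]
gripper_width: 0.801
grasp_force: 0.0
```

{"api": "jog_arm", "payload": {"motion": "0 0 0 0 0 0 0; 0 0 0 0 0 0 0; 0 0 0 0 0 0 0; 0 0 0 0 0 0 0; 0 0 0 -0.06 0 0 0"}}

```text
time: 22.78
tool_pos: [0.4707, 0.1929, 0.0482]
tool_rot: [-0.0, 0.676, 0.737, -0.0]
contact_force: [0.1, -0.7, -0.0]
gripper_width: 0.315
grasp_force: 59.4
```

```bash
python3 plan.py 0.603,0.042,0.14,5
```

```text
now [0.4707 0.1929 0.0482] psi 5.0 J1,J6 [14.  9.] w 0.315 f 59.4 t 22.8
0.603,0.042,0.14,5 -> -0.324 0.237 -0.184 -0.001 -0.000 0.000
```

{"api": "jog_arm", "payload": {"motion": "0 0 0 -0.11 0 0 0; 0 -0.05 0.04 -0.18 0 0 0; 0 -0.14 0.1 -0.18 0 0 0; 0 -0.23 0.17 -0.18 0 0 0; 0 -0.32 0.235 -0.18 0 0 0"}}

```text
time: 23.4
tool_pos: [0.6044, 0.0429, 0.1405]
tool_rot: [0.001, 0.675, 0.737, 0.002]
contact_force: [0.1, 0.3, -0.7]
gripper_width: 0.317
grasp_force: 59.4
```

{"api": "jog_arm", "payload": {"motion": "0 0 0 0 0 0 0; 0 0 0 0.06 0 0 0; 0 0 0 0.14 0 0 0; 0 0 0 0.18 0 0 0; 0 0 0 0.18 0 0 0"}}

```text
time: 24.02
tool_pos: [0.6021, 0.045, 0.0486]
tool_rot: [-0.001, 0.675, 0.738, 0.001]
contact_force: [-0.2, 0.1, 0.0]
gripper_width: 0.314
grasp_force: 59.5
```

```bash
python3 plan.py 0.603,0.042,0.024,5
```

```text
now [0.6021 0.045  0.0486] psi 5.0 J1,J6 [-3. -8.] w 0.314 f 59.5 t 24.0
0.603,0.042,0.024,5 -> -0.006 0.001 0.049 0.000 -0.001 0.001
```

{"api": "jog_arm", "payload": {"motion": "0 -0.004 0 0.03 0 0 0; 0 -0.004 0 0.045 0 0 0; 0 -0.004 0 0.048 0 0 0; 0 -0.004 0 0.048 0 0 0; 0 -0.004 0 0.048 0 0 0"}}

```text
time: 24.65
tool_pos: [0.6048, 0.0425, 0.0273]
tool_rot: [0.002, 0.676, 0.737, 0.002]
contact_force: [0.9, 0.2, -2.0]
gripper_width: 0.314
grasp_force: 59.5
```

```bash
python3 plan.py 0.603,0.042,0.024,5; python3 -c "
from plant import state;print(state()['contact_force'])"
```

```text
now [0.6048 0.0425 0.0273] psi 5.0 J1,J6 [-3. -8.] w 0.314 f 59.5 t 24.6
0.603,0.042,0.024,5 -> -0.001 -0.004 0.007 0.004 -0.001 0.000
[ 0.87074218  0.17500211 -2.03570286]
```

{"api": "jog_arm", "payload": {"motion": "0 0 0 0.004 0 0 0; 0 0 0 0.007 0 0 0; 0 0 0 0.007 0 0 0; 0 0 0 0.007 0 0 0; 0 0 0 0.007 0 0 0"}}

```text
time: 25.28
tool_pos: [0.6053, 0.0423, 0.0259]
tool_rot: [0.002, 0.675, 0.737, 0.002]
contact_force: [-6.4, -0.0, 10.2]
gripper_width: 0.314
grasp_force: 60.3
```

{"api": "jog_arm", "payload": {"motion": "55 0 0 0 0 0 0; 55 0 0 0 0 0 0; 55 0 0 0 0 0 0; 55 0 0 -0.02 0 0 0; 55 0 0 -0.08 0 0 0"}}

```text
time: 25.9
tool_pos: [0.6025, 0.0425, 0.0619]
tool_rot: [-0.0, 0.676, 0.737, 0.001]
contact_force: [0.1, -0.4, -0.0]
gripper_width: 0.55
grasp_force: 0.0
```

{"api": "jog_arm", "payload": {"motion": "55 0 0 -0.1 0 0 0; 55 0 0 -0.2 0 0 0; 55 0 0 -0.3 0 0 0; 55 0 0 -0.4 0 0 0; 55 0 0 -0.4 0 0 0"}}

```text
time: 26.52
tool_pos: [0.606, 0.0421, 0.2706]
tool_rot: [0.006, 0.675, 0.737, 0.006]
contact_force: [0.7, -0.1, -0.4]
gripper_width: 0.548
grasp_force: 0.0
```

```bash
python3 - <<'E'
from h import *
f=grab_frame('scene');W=cloud(f);c=f['color'];cv2.imwrite('pics/s3.png',cv2.cvtColor(cv2.resize(c[180:380,180:430],None,fx=3,fy=3),cv2.COLOR_RGB2BGR))
f=grab_frame('wrist');save(f,'w6.png')
W=cloud(f).reshape(-1,3)
for n,x,y in(('switch',.603,.0425),('conn',.594,.143),('relay',.6,.082),('bearing',.599,.346),('brk',.606,.269)):
    P=W[np.hypot(W[:,0]-x,W[:,1]-y)<.016];print(n,len(P),np.round(np.percentile(P[:,2],[50,90,99]),4) if len(P) else '')
E
```

```text
switch 5835 [0.3461 0.3515 0.3529]
conn 902 [0.0266 0.0298 0.0311]
relay 774 [0.0362 0.0373 0.0381]
bearing 0 
brk 0
```

View pics/s3.png

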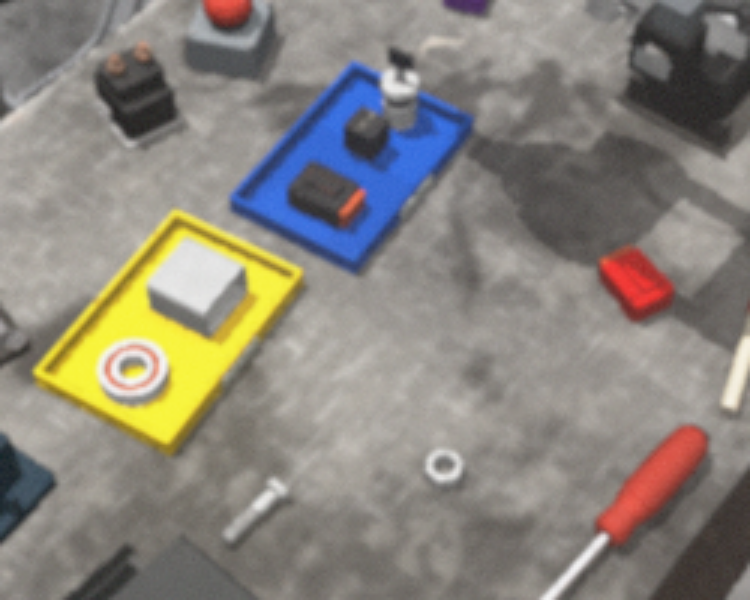

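View pics/w6.png

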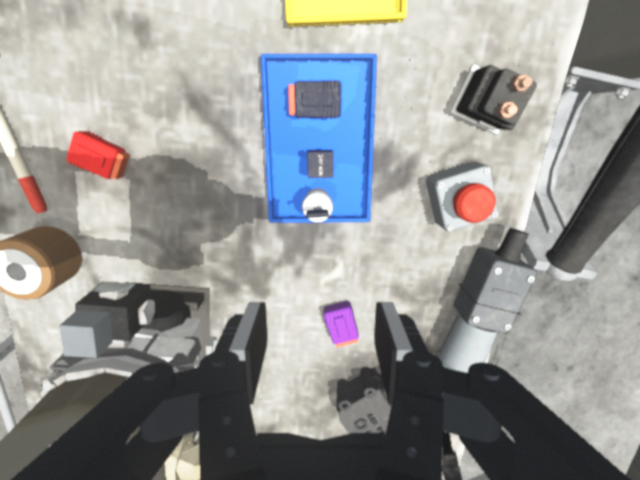

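The scene crop shows all five parts upright on their tray floors: switch (400,100), relay (367,132), connector (325,192), bracket (197,285), bearing (133,370). The nut (444,466) and bolt (255,510) look unmoved. The wrist view shows the three ignition parts clear of the tray walls and each other, and the arm is clear.

```bash
python3 -c "
from plant import job_done;print(job_done())"
```

```text
the job is handed in; nothing more can be done
None
```

I handed the job in at about 26.5 s: the last pictures show both kits complete in their trays, with the nut and bolt where they lay; the hand-in gave no verdict.

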